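Post a used battery into the collection box

TASK

Dispose of the used battery lying in the lane on top of the collection box: with one finger press the bar down to hold the self-closing flap open, and meanwhile with the other finger push the battery along the lane and over the sill so that it drops into the box. Then let the flap spring shut. Only push: do not lift or carry the battery, and leave the upright battery, the tin and everything else on the bench alone.

Things in the scene. Friction and masses are not known exactly. Their poses are not given: they have to be found in the camera images.
- bin: Used-battery box of grey sheet steel, fixed, 280 (x) x 220 (y) x 110 mm high, hollow, walls 4 mm; origin under its centre, z up, +x the way the battery is pushed (roughly away from the robot). Its top is the deck, z = 110. The deck is cut away for the flap at x -118 to 30, y 12 to 76, and x 30 to 97, y -36 to 76. Hinge posts 8 x 14 x 28 high stand on the deck at y = 70, x = -126 and 106.
- lane (a point): Point on the deck in the middle of the lane (box x = -55, y = -13, z = 110 mm). The lane is straight along the box's x, from the deck's front edge (x = -140, open end) to the sill (x = 30), 36 mm wide, between two aluminium rails 5 mm thick and 6 mm high.
- sill (a point): Fixed point on the deck at the end of the lane: middle of the lane, where the opening into the box begins (box x = 30, y = -13, z = 110 mm). The opening beyond is 67 mm long and shut by the flap, whose lip (x 33 to 37, 14 mm above the deck) stops the battery: it cannot push the flap open.
- flap (a joint): Self-closing flap: L-shaped aluminium plate in the deck on a sprung hinge along the box's x at y = 70, z = 130 (box frame). 0 rad = shut, level; grows as it swings down into the box; stop at 1.05. From 0.7 rad a battery drops past it. Bar top 25 mm above the deck = 0.49 rad, 16 mm = 0.74, 10 mm = 0.92. Takes 2 N on the bar to start, 6 N at 0.9 rad. Let go, it shuts in under 0.5 s.
- bar_mid (a point): Point on top of the flap's round steel press bar, halfway along it: box x = -10, y = 36, z = 152 mm when shut (moves with the flap). The bar is 16 mm thick, parallel to the lane and left of it (+y), from box x = -120 to 100, its top 42 mm above the deck. Pressed down anywhere along it, it opens the flap; its y stays within 33 to 39.
- battery: The used block battery, black with a copper-coloured end, lying flat in the lane, terminals (2.5 mm proud) towards +x: 46 long (x) x 26.5 wide (y) x 17.5 mm high, 30 to 65 g; origin at the centre of its underside, x along its length. It starts with its rear end 61 to 103 mm short of the sill, nearly parallel to the lane.
- fresh_battery: Bystander: the same kind of battery, good, standing upright (46 mm high plus terminals) on the rear strip of the deck, beyond the opening. Origin at its base.
- tin: Bystander: small closed steel tin, 36 mm diameter, 34 mm high, on the deck to the right of lane and opening. Origin at its base.
- multimeter: Bystander on the bench: grey hand-held meter, 150 x 75 x 40 mm. Origin under its centre.
- screwdriver: Bystander on the bench: screwdriver, 160 mm long.
- spool: Bystander on the bench: grey spool, 56 mm diameter, 38 mm high.
- parts_tray: Bystander on the bench: clear divided tray, 110 x 80 x 30 mm.
- coax_box: Bystander on the bench: small aluminium box with a socket at each end, 118 x 60 x 34 mm.
There are look-alikes about, which are no part of the job. Leave any brown look-alike of the battery alone.

How it is judged:
By the outcome, as a careful person would: the job done as asked, in the order asked, and still so for the second after the job is handed in, with the robot touching nothing.
It also fails if it takes over 38 s, if anything falls off the work surface, if the arm or the gripper's body presses on something with over 40 N, if the wrist force passes 120 N, or if a joint passes its speed limit or range.

ROBOT

A 7-joint arm with a two-finger parallel gripper is mounted at the origin on the work surface. World frame = base frame: x ahead of the robot, y to its left, z up, the work surface at z = 0. Lengths are in m, angles in rad, forces in N, time in s.
With the tool pointing down it reaches from about 0.4 to 0.875 m from the base axis. Payload 19.3 kg.
Tool frame: the origin (TCP) lies between the finger pads; the fingertips stand 17 mm ahead of it and the grasp point (between the pads) lies 2 mm behind it; z points along the fingers, x is the direction in which the jaws open and shut, and the axes are right-handed (so a half turn about z gives the same grasp; the last joint's range is limited). The gripper opens to 85 mm and grips with 20 to 120 N. Pads are 22 mm wide; open, the fingers measure 114 mm over their backs; the gripper's body (76 mm by 85 mm) begins 54 mm behind the grasp point. The pads swing forward as they close: fully open they stand 13 mm farther back than shut.
Start: joints at [-1.397, 0.521, -0.036, 1.599, 0.021, 1.021, -0.113], TCP at [0.151, 0.607, 0.248] pointing down, gripper open.
Joint ranges: [-2.91, 2.91], [-0.3, 2.13], [-1.5, 1.42], [0.17, 2.43], [-1.26, 4.41], [0.16, 1.93], [-2.52, 2.52]. Speed limits (rad/s): [1.89, 1.89, 2.39, 2.39, 3.01, 3.01, 3.01].

INTERFACE

Orientations are given as [roll, pitch, yaw] about the fixed x, y, z axes, in that order (R = Rz(yaw) Ry(pitch) Rx(roll)).
In Python, from workcell import bot gives the robot as it stands. The module is installed in compiled form; this text tells all that it offers.
- The arm moves only by the tool arm_command, never from a script. Its argument "targets" is a list of rows, each a list of 6 numbers: the shift along the tool's x, y, z in mm, then the turn, a rotation vector about the tool's x, y, z in degrees. In form: [[x, y, z, wx, wy, wz], ...]. A call has 1 to 8 rows; each row shifts and turns the pose as measured when the row begins, along the tool's axes as they then stand; what a row does not reach is not made up. A row lasts 1/10 s, in which the tool goes at most 50 mm and 8.59 degrees, less where a joint would pass 70% of its speed; a pose out of reach is approached as far as the arm can. A call is refused whole if a number of a shift passes 50 or a number of a turn 8.59, either way. A call with a gripper value outside its range is refused whole. "grip" is the opening in per cent of the stroke, from 0 (shut) to 100 (fully open), set as the call begins (left out, the last holds). The fingers move at their own pace and stop on an object; "grip_force" is the grip in N (left out, the last holds). Time passes only in rows, so rows that do not move let the fingers close. It gives the time, the measured TCP pose, the force and the opening at its end, in the units of the state.
- bot.observe(): the state, without advancing time (a new reading comes with each control period).
- bot.grab_frame(name): name is "scene" or "top" or "wrist"; returns a dict with "color" (420x560x3 uint8, red, green, blue), "depth" (420x560 float32, m along the optical axis (not along the pixel's ray), 0 where there is no reading), "fov_y" (degrees; the focal length in pixels is half the picture's height over the tangent of half this angle, whatever the lens; pixels are square), "cx", "cy" (the principal point, pixels), "R" (3x3) and "t" (3): a world point X has camera coordinates R X + t; the wrist camera has in their place "hand_eye" (4x4, takes a point from camera to tool coordinates, whose origin is the TCP and whose axes are the tool frame's). Camera axes: x right, y down, z forward; pixel columns grow to the right and rows downward; lengths in m; the calibration is good to about 2 mm. The wrist camera is an equidistant fisheye: a pixel r from the principal point sees the ray r / f radians off the axis. A picture is of the moment at which its call begins: read the wrist's pose just before it.
- bot.job_done(): hands the job in, once; it reports no verdict.
The state is a dict: "clock": time; "qpos": joint angles; "qd": joint speeds; "joint_efforts": joint torques, N m; "position": TCP position; "tool_rot": TCP orientation; "force": force on the tool from outside, world axes, zero at the start; "moment": the same for the moment, N m; "grip_width": finger opening in m.
Only numpy, scipy, OpenCV 4.12 (cv2) and the standard library are available. Lean on these libraries where they do the work, as an engineer would, in place of code of your own. Each camera call takes 0.05 s, during which the arm holds its last target. There are 200 camera calls.

## Working session

There is one attempt and no reset: what is moved stays moved. The work goes in short steps, Python scripts to look and compute and a tool call to move; the robot and the scene stay as the last step left them, time stands still between calls to the robot, and variables do not carry over. Pictures are saved under pics/ and viewed, about 8 in all and at most 12, crops included, and the job is handed in when it is done.

Besides the shell and the picture viewer there is one more tool, called after "Call:" as name(argument=value, ...), one argument or row to a line, values as JSON. arm_command: Moves the arm, as the interface text tells. Its arguments: {"type":"object","properties":{"targets":{"type":"array"},"grip":{"type":"number"},"grip_force":{"type":"number"}},"required":["targets"]}

```bash
mkdir -p pics; cat > h.py <<'E'
import numpy as np, cv2
from workcell import bot
def save(n,f):
    fr=bot.grab_frame(n); cv2.imwrite(f,fr["color"][:,:,::-1]); np.savez(f[:-4]+'.npz',**fr); return fr
def world(fr,u,v,d=None):
    F=210/np.tan(np.radians(fr["fov_y"])/2)
    if d is None: d=fr["depth"][int(v),int(u)]
    c=np.array([(u-fr["cx"])/F*d,(v-fr["cy"])/F*d,d])
    return fr["R"].T@(c-fr["t"])
def onz(fr,u,v,z):
    a=world(fr,u,v,1.0); o=-fr["R"].T@fr["t"]; return o+(a-o)*(z-o[2])/(a[2]-o[2])
E
python3 - <<'E'
from h import *
o=bot.observe(); print(o)
a=save("top","pics/top.png"); b=save("scene","pics/scene.png")
print(a["fov_y"],a["cx"],a["cy"],a["R"],a["t"])
cv2.imwrite("pics/both.png",np.hstack([cv2.resize(x["color"][:,:,::-1],(400,300)) for x in (a,b)]))
E
```

```text
{'clock': 0.0, 'qpos': array([-1.39722318,  0.52202708, -0.03633762,  1.59998047,  0.02124779,
        1.02110339, -0.11279083]), 'qd': array([-6.62738923e-04,  6.97156706e-04,  3.78241598e-05, -7.14930516e-04,
       -1.19484404e-03, -1.44317776e-03, -8.43307099e-04]), 'joint_efforts': array([-3.86936481e-04, -9.27109337e+01,  1.98013522e+00, -3.69942033e+01,
        1.78848964e-02,  8.00788868e-03,  1.46922021e-04]), 'position': array([0.15081978, 0.60621284, 0.24772734]), 'tool_rot': array([3.14147677e+00, 1.12620686e-03, 1.32705567e+00]), 'force': array([-0.53102457, -0.45043322,  0.66279148]), 'moment': array([-0.01921067,  0.0017004 ,  0.03808264]), 'grip_width': 0.08563173208981065}
45.831960333585336 275.7248318704832 203.43683428763265 [[ 0.06816185 -0.99765013 -0.00694124]
 [-0.97497792 -0.06513403 -0.21254557]
 [ 0.21159401  0.02125506 -0.9771265 ]] [-0.03033279  0.57551413  1.27716727]
```

View pics/top.png

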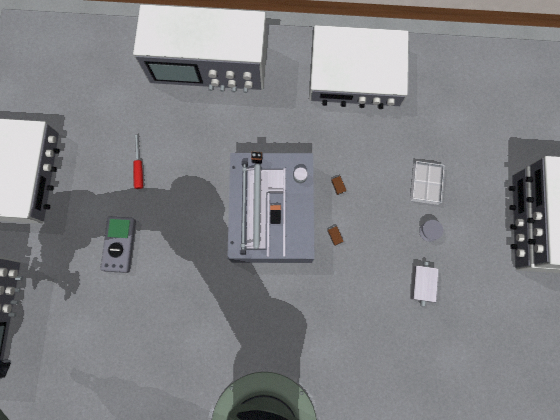

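View pics/scene.png

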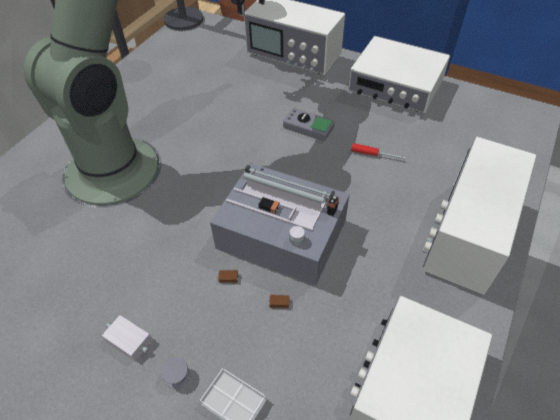

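Top view: the box spans about (229–314, 152–262). The black and copper battery lies in the lane at (276,214), the upright one is at (257,157) and the tin at (300,174). The brown look-alikes are on the bench at (339,185) and (335,235), and I'll leave them alone. The target is the only black/copper one lying in the lane. I'll enlarge that area to confirm.

```bash
python3 - <<'E'
from h import *
im=cv2.imread("pics/top.png")[145:270,220:325]
cv2.imwrite("pics/crop.png",cv2.resize(im,None,fx=4.8,fy=4.8,interpolation=cv2.INTER_CUBIC))
E
```

```text
(no output)
```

View pics/crop.png

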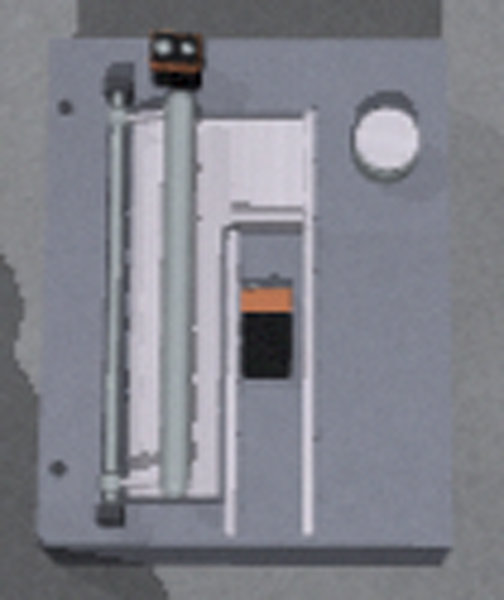

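Confirmed: black with a copper end, lying in the lane, with its rear end at crop (267,378). The deck corners are at (49,38), (445,38), (449,547) and (40,547). Next I'll compute the box pose.

```bash
cat >> h.py <<'E'
def fit(P,B):
    P=np.array(P)[:,:2];B=np.array(B);p=P-P.mean(0);b=B-B.mean(0)
    th=np.arctan2((b[:,0]*p[:,1]-b[:,1]*p[:,0]).sum(),(b*p).sum())
    R=np.array([[np.cos(th),-np.sin(th)],[np.sin(th),np.cos(th)]])
    return th,R,P.mean(0)-R@B.mean(0)
E
python3 - <<'E'
from h import *
f=dict(np.load("pics/top.npz"))
c=lambda x,y,z: onz(f,220+(x+.5)/4.8-.5,145+(y+.5)/4.8-.5,z)
D=[(49,38),(445,38),(449,547),(40,547)]
W=[c(*p,.110) for p in D]; B=[(.14,.11),(.14,-.11),(-.14,-.11),(-.14,.11)]
th,R,o=fit(W,B); print("th",th,np.degrees(th),"o",o)
for w,b in zip(W,B): print((w[:2]-R@np.array(b)-o)*1000)
tb=lambda w:(R.T@(w[:2]-o)*1000).round(1)
for n,x,y,z in [("bat rear",267,378,.1275),("bat front",267,288,.1275),("bar far",178,90,.152),("bar near",174,497,.152),("sill R",303,222,.11),("lane R near",307,535,.116),("tin",387,138,.144),("fresh",177,45,.158)]: print(n,tb(c(x,y,z)))
for n,x,y in [("deck",390,350),("bat",267,340)]: print(n,world(f,int(220+x/4.8),int(145+y/4.8)))
np.savez("box.npz",th=th,o=o)
E
```

```text
th 0.06597443018555192 3.7800564054126258 o [0.56263042 0.02012578]
[ 0.72216721 -0.47242538]
[0.65550446 0.43677709]
[-0.65615708  2.01320163]
[-0.72151459 -1.97755335]
bat rear [-53.2 -11.8]
bat front [ -4.5 -11.7]
bar far [98.  35.7]
bar near [-119.5   35.5]
sill R [ 36. -31.]
lane R near [-135.  -33.]
tin [ 73.8 -75.6]
fresh [121.1  36.3]
deck [ 0.53484826 -0.06008308  0.10779739]
bat [0.53146536 0.00685459 0.12934823]
```

The box origin is at (0.563, 0.020) with a yaw of 3.8°. The battery's rear end is at box x≈-53, y≈-12, which fits the description. Plan: jaws across box y, with finger centres about 49 mm apart (≈40 % opening) at y=36 and -13. The tool is turned to yaw 1.637.

Call:
arm_command(
  targets=[
    [0,40,0,0,0,-6],
    [0,40,0,0,0,-6],
    [0,40,0,0,0,-6],
    [-40,20,0,0,0,0],
    [-45,20,0,0,0,0],
    [-45,20,0,0,0,0],
    [-45,20,0,0,0,0],
    [-45,20,0,0,0,0],
  ],
  grip=40,
)

```text
clock: 0.9
position: [0.3887, 0.3785, 0.2436]
tool_rot: [-3.136, 0.003, 1.665]
force: [1.0, 0.6, -0.4]
grip_width: 0.0341
```

```bash
cat >> h.py <<'E'
from scipy.spatial.transform import Rotation as Ro
def to(bx,by,z,yaw_off=0):
    "needed tool shift (mm) and turn (deg) to box point bx,by mm, world z m"
    s=bot.observe(); k=np.load("box.npz"); th=float(k["th"]); c,n=np.cos(th),np.sin(th)
    t=np.array([*(k["o"]+np.array([[c,-n],[n,c]])@np.array([bx,by])/1000),z])
    T=Ro.from_euler("xyz",s["tool_rot"]); G=Ro.from_euler("xyz",[np.pi,0,th+np.pi/2])
    b=np.array([[c,n],[-n,c]])@(s["position"][:2]-k["o"])*1000
    print("t",round(float(s["clock"]),2),"box xy",b.round(1),"z",(s["position"][2]*1000).round(1),"F",s["force"].round(1),"w",round(float(s["grip_width"])*1000,1))
    print("shift",(T.inv().apply(t-s["position"])*1000).round(1),"turn",np.degrees((T.inv()*G).as_rotvec()).round(2),"q",s["qpos"].round(2))
E
python3 -c "
from h import *
to(-85,11.5,.23)"
```

```text
t 0.9 box xy [-149.9  369. ] z 243.6 F [ 1.   0.6 -0.4] w 34.1
shift [-359.2   54.8   14.5] turn [-0.31  0.19  1.64] q [-0.82  0.4  -0.07  1.82  0.03  0.93  0.75]
```

Call:
arm_command(
  targets=[
    [-48,8,2,0,0,0.8],
    [-48,8,2,0,0,0.8],
    [-48,8,2,0,0,0],
    [-48,8,2,0,0,0],
    [-48,8,2,0,0,0],
    [-48,8,2,0,0,0],
    [-48,6,2,0,0,0],
    [-20,0,0,0,0,0],
  ],
)

```text
clock: 1.7
position: [0.4684, 0.0135, 0.2297]
tool_rot: [-3.136, 0.005, 1.631]
force: [-0.0, 1.4, 0.8]
grip_width: 0.0339
```

```bash
python3 -c "
from h import *
to(-85,11.5,.21)"
```

```text
t 1.7 box xy [-94.5  -0.3] z 229.7 F [-0.   1.4  0.8] w 33.9
shift [12.   9.5 19.6] turn [-0.31  0.27 -0.32] q [-0.21  0.3   0.07  2.02 -0.02  0.83  1.5 ]
```

Call:
arm_command(
  targets=[
    [6,5,10,-0.3,0.3,-0.3],
    [6,5,10,0,0,0],
    [0,0,0,0,0,0],
  ],
)

```text
clock: 2.0
position: [0.4779, 0.0241, 0.2082]
tool_rot: [-3.141, -0.0, 1.631]
force: [-0.8, -0.6, -0.5]
grip_width: 0.0341
```

```bash
python3 - <<'E'
from h import *
to(-85,11.5,.175)
w=save("wrist","pics/w1.png"); print(w["fov_y"],w["cx"],w["cy"],w["hand_eye"])
E
```

```text
t 2.0 box xy [-84.2   9.6] z 208.2 F [-0.8 -0.6 -0.5] w 34.1
shift [ 1.9 -0.8 33.2] turn [-0.02 -0.02 -0.31] q [-0.22  0.35  0.06  2.02 -0.03  0.78  1.49]
65.70646984690485 279.21013353903385 207.3970183147534 [[ 9.99999608e-01 -6.87341553e-04  5.58939810e-04  7.71348344e-05]
 [ 5.18209906e-04  9.65547375e-01  2.60226821e-01 -6.43166784e-02]
 [-7.18547573e-04 -2.60226429e-01  9.65547352e-01 -1.25976803e-01]
 [ 0.00000000e+00  0.00000000e+00  0.00000000e+00  1.00000000e+00]]
```

View pics/w1.png

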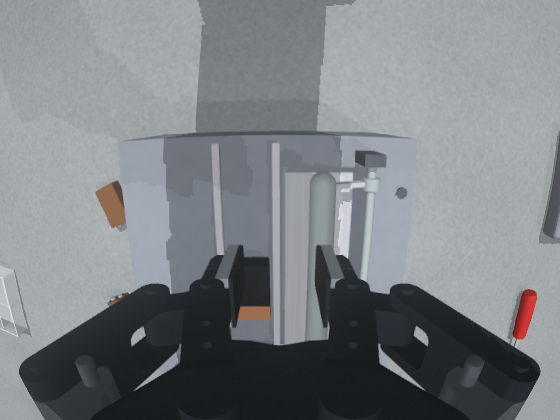

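The wrist view looks back down the lane, with image up towards the robot. The lane rails are at cols 217 and 277 (row ~150) and the bar's near end is at (322,180). The battery is at (257,280) and the pads are at cols ~237 and ~320. I'll turn these into box coordinates.

```bash
cat >> h.py <<'E'
def wbox(f,u,v,z,s):
    F=210/np.tan(np.radians(f["fov_y"])/2); d=np.array([u-f["cx"],v-f["cy"]]); r=np.hypot(*d); a=r/F
    ray=np.array([*(d/r*np.sin(a)),np.cos(a)]); H=f["hand_eye"]; T=Ro.from_euler("xyz",s["tool_rot"])
    o=s["position"]+T.apply(H[:3,3]); w=T.apply(H[:3,:3]@ray); p=o+w*(z-o[2])/w[2]
    k=np.load("box.npz"); th=float(k["th"]); c,n=np.cos(th),np.sin(th)
    return (np.array([[c,n],[-n,c]])@(p[:2]-k["o"])*1000).round(1)
def wproj(f,p):
    H=f["hand_eye"]; q=H[:3,:3].T@(np.array(p)-H[:3,3]); F=210/np.tan(np.radians(f["fov_y"])/2)
    a=np.arctan2(np.hypot(*q[:2]),q[2]); return (np.array([f["cx"],f["cy"]])+F*a*q[:2]/np.hypot(*q[:2])).round(0)
E
python3 - <<'E'
from h import *
s=bot.observe(); f=dict(np.load("pics/w1.npz"))
for n,u,v,z in [("railR near top mid",216,145,.116),("railL near",276,145,.116),("railL",279,300,.116),("bar L",310,200,.144),("bar R",335,200,.144),("bar near tip",322,173,.144),("front edge L",120,140,.11),("front edge R",415,140,.11),("bat rear",257,258,.1275),("cop border",257,307,.1275)]: print(n,wbox(f,u,v,z,s))
for p in [(-.017,-.011,.017),(-.017,.011,.017),(-.031,-.011,.017),(.017,-.011,.017),(.017,-.011,.005)]: print(p,wproj(f,p))
E
```

```text
railR near top mid [-133.9  -32.9]
railL near [-133.1    7.8]
railL [-15.3   9.1]
bar L [-101.9   28.4]
bar R [-101.8   43.8]
bar near tip [-118.4   35.3]
front edge L [-140.9 -108.6]
front edge R [-138.5  108.9]
bat rear [-56.5  -5.9]
cop border [-16.   -7.3]
(-0.017, -0.011, 0.017) [243. 238.]
(-0.017, 0.011, 0.017) [245. 279.]
(-0.031, -0.011, 0.017) [214. 237.]
(0.017, -0.011, 0.017) [315. 238.]
(0.017, -0.011, 0.005) [318. 247.]
```

Agreement is within about 1–2 mm. Now I'll correct y and go down until the finger touches the bar.

Call:
arm_command(
  targets=[
    [2,-1,12,0,0,-0.3],
    [0,0,12,0,0,0],
    [0,0,10,0,0,0],
    [0,0,5,0,0,0],
  ],
)

```text
clock: 2.45
position: [0.4768, 0.029, 0.1684]
tool_rot: [3.141, -0.001, 1.642]
force: [-0.6, 1.0, 0.2]
grip_width: 0.034
```

Call:
arm_command(
  targets=[
    [0,0,6,0,0,0],
    [0,0,3,0,0,0],
  ],
)

```text
clock: 2.65
position: [0.477, 0.0286, 0.1587]
tool_rot: [3.141, -0.0, 1.642]
force: [-1.1, -2.9, 3.9]
grip_width: 0.034
```

```bash
python3 -c "
from h import *
to(-85,11.5,.135)"
```

```text
t 2.65 box xy [-84.9  14.1] z 158.7 F [-1.1 -2.9  3.9] w 34.0
shift [-2.6 -0.1 23.7] turn [ 0.03 -0.    0.29] q [-0.22  0.42  0.05  2.06 -0.03  0.65  1.49]
```

Call:
arm_command(
  targets=[
    [-2.5,0,6,0,0,0],
    [0,0,6,0,0,0],
    [0,0,5,0,0,0],
    [0,0,3,0,0,0],
    [0,0,0,0,0,0],
  ],
)

```text
clock: 3.15
position: [0.4776, 0.0267, 0.1374]
tool_rot: [3.14, -0.001, 1.642]
force: [-1.6, -0.9, 6.0]
grip_width: 0.0339
```

```bash
python3 - <<'E'
from h import *
to(-85,11.5,.133)
t=save("top","pics/top2.png");f=save("scene","pics/sc2.png")
k=np.load("box.npz"); th=float(k["th"]); c,n=np.cos(th),np.sin(th)
# depth-cloud of box region in scene view: bar height along x near y 30..42, as box coords
F=210/np.tan(np.radians(f["fov_y"])/2); v,u=np.mgrid[:420,:560]; 
for g in (t,f):
    F=210/np.tan(np.radians(g["fov_y"])/2); d=g["depth"]; P=np.stack([(u-g["cx"])/F*d,(v-g["cy"])/F*d,d],-1).reshape(-1,3)[d.ravel()>0]
    P=(P-g["t"])@g["R"]; B=(P[:,:2]-k["o"])@np.array([[c,-n],[n,c]])*1000; z=P[:,2]*1000-110
    for x in (-20,10,40,70,90):
        m=(abs(B[:,0]-x)<10)&(abs(B[:,1]-36)<5)&(z<60); print(x,m.sum(),z[m].max().round(1) if m.any() else None, np.median(z[m]).round(1) if m.any() else None)
cv2.imwrite("pics/sc2c.png",cv2.resize(f["color"][150:290,200:370,::-1],None,fx=4.4,fy=4.2,interpolation=cv2.INTER_CUBIC))
E
```

```text
t 3.15 box xy [-84.4  12.2] z 137.4 F [-1.6 -0.9  6. ] w 33.9
shift [-0.7 -0.6  4.4] turn [ 0.08 -0.06  0.28] q [-0.21  0.46  0.04  2.08 -0.04  0.6   1.5 ]
-20 0 None None
10 0 None None
40 0 None None
70 22 16.1 11.4
90 26 16.2 10.2
-20 33 12.8 11.0
10 33 13.8 10.6
40 68 13.8 -35.8
70 80 13.8 -41.9
90 45 13.7 8.5
```

View pics/sc2c.png

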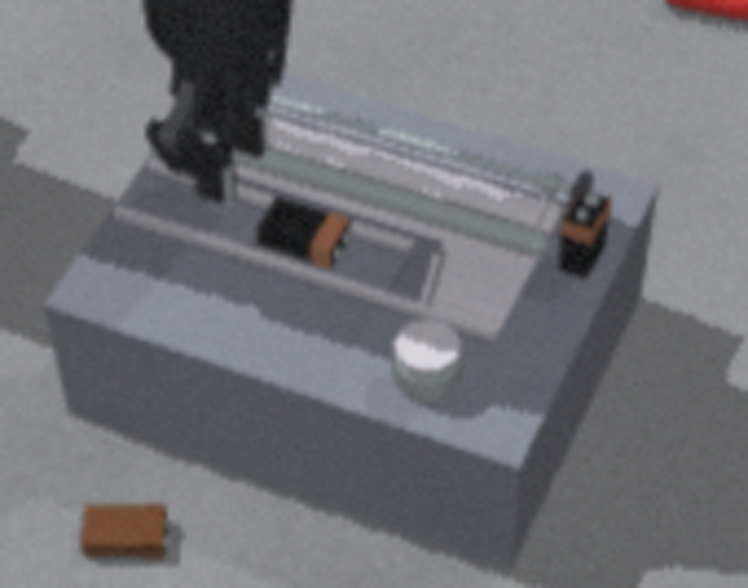

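The flap is open: its plate lies about 40 mm below the deck and the bar top is about 14 mm above it. The battery at crop (300,230) hasn't moved, and the pusher finger stands behind it at (205,180). I'll press about 5 mm more, then push.

Call:
arm_command(
  targets=[
    [-0.5,0,4,0,0,0.3],
    [0,0,1.5,0,0,0],
    [0,8,0,0,0,0],
    [0,8,0,0,0,0],
  ],
)

```text
clock: 3.65
position: [0.4932, 0.0269, 0.1325]
tool_rot: [3.141, -0.001, 1.636]
force: [-2.5, -2.6, 4.8]
grip_width: 0.0344
```

```bash
python3 -c "
from h import *
to(-10,11.5,.132)"
```

```text
t 3.65 box xy [-68.8  11.3] z 132.5 F [-2.5 -2.6  4.8] w 34.4
shift [ 0.2 58.8  0.5] turn [ 0.03 -0.04 -0.04] q [-0.21  0.49  0.04  2.04 -0.04  0.61  1.5 ]
```

Call:
arm_command(
  targets=[
    [0,8,0,0,0,0],
    [0,8,0,0,0,0],
    [0,8,0,0,0,0],
    [0,8,0,0,0,0],
    [0,8,0,0,0,0],
  ],
)

```text
clock: 4.15
position: [0.5363, 0.0287, 0.1323]
tool_rot: [-3.141, 0.0, 1.635]
force: [-3.0, -3.1, 4.3]
grip_width: 0.034
```

```bash
python3 - <<'E'
from h import *
to(-10,11.5,.132)
a=save("scene","pics/s3.png");t=save("top","pics/t3.png")
g=lambda x,r:cv2.resize(x["color"][r[0]:r[1],r[2]:r[3],::-1],(400,400),interpolation=cv2.INTER_CUBIC)
cv2.imwrite("pics/s3c.png",np.hstack([g(a,(150,280,200,360)),g(t,(145,270,220,325))]))
E
```

```text
t 4.15 box xy [-25.7  10.3] z 132.3 F [-3.  -3.1  4.3] w 34.0
shift [ 1.2 15.7  0.3] turn [-0.04  0.01 -0.09] q [-0.2   0.54  0.05  1.93 -0.04  0.67  1.51]
```

View pics/s3c.png

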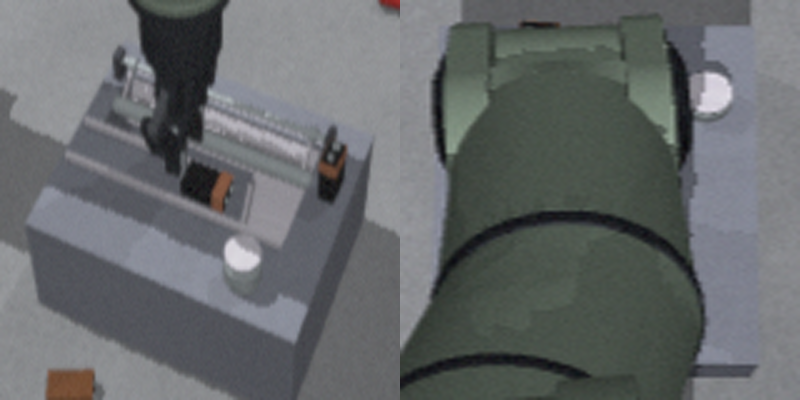

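The battery has moved towards the sill, with its copper end at (222,190). The tin and the upright battery haven't moved. I'll check by depth that the flap is still held down.

```bash
cat >> h.py <<'E'
def cloud(g):
    k=np.load("box.npz"); th=float(k["th"]); c,n=np.cos(th),np.sin(th); v,u=np.mgrid[:420,:560]
    F=210/np.tan(np.radians(g["fov_y"])/2); d=g["depth"]; P=np.stack([(u-g["cx"])/F*d,(v-g["cy"])/F*d,d],-1).reshape(-1,3)[d.ravel()>0]
    P=(P-g["t"])@g["R"]; return np.c_[(P[:,:2]-k["o"])@np.array([[c,-n],[n,c]])*1000,P[:,2]*1000-110]
def st(B,n,x0,x1,y0,y1):
    z=B[(B[:,0]>x0)&(B[:,0]<x1)&(B[:,1]>y0)&(B[:,1]<y1)&(B[:,2]<45),2]; print(n,len(z),np.percentile(z,[5,50,95]).round(1) if len(z) else "")
E
python3 - <<'E'
from h import *
B=cloud(dict(np.load("pics/s3.npz")))
st(B,"opening",45,90,-30,25); st(B,"bar",20,90,31,41); st(B,"lip",33,38,-25,0)
m=(abs(B[:,1]+13)<10)&(B[:,2]>13)&(B[:,2]<22)&(B[:,0]>-20)&(B[:,0]<60); print("bat top x",B[m,0].min(),B[m,0].max(), B[m,1].min(),B[m,1].max())
E
```

```text
opening 1 [-71.2 -71.2 -71.2]
bar 256 [-70.3  -1.3  10.1]
lip 8 [ 6.9 11.4 13.9]
bat top x -18.468915195061623 33.75821524115072 -22.585731373539662 -3.070223302957619
```

The flap is held open, with the bar top at about 10 mm. The battery now spans x≈-16 to 32. Continue over the sill.

Call:
arm_command(
  targets=[
    [0.5,8,0,0,0,0],
    [0.5,8,0,0,0,0],
    [0,8,0,0,0,0],
    [0,8,0,0,0,0],
    [0,8,0,0,0,0],
  ],
)

```text
clock: 4.75
position: [0.5778, 0.0322, 0.1323]
tool_rot: [-3.14, 0.0, 1.635]
force: [-3.0, -3.1, 4.8]
grip_width: 0.0339
```

```bash
python3 -c "
from h import *
to(35,11.5,.132)"
```

```text
t 4.75 box xy [15.9 11. ] z 132.3 F [-3.  -3.1  4.8] w 33.9
shift [ 0.5 19.1  0.3] turn [-0.07  0.03 -0.1 ] q [-0.19  0.6   0.05  1.82 -0.04  0.72  1.51]
```

Call:
arm_command(
  targets=[
    [0.5,8,0,0,0,0],
    [0,8,0,0,0,0],
    [0,6,0,0,0,0],
    [0,0,0,0,0,0],
    [0,0,0,0,0,0],
  ],
)

```text
clock: 5.25
position: [0.603, 0.0344, 0.1322]
tool_rot: [-3.142, 0.0, 1.635]
force: [-3.3, -2.7, 5.1]
grip_width: 0.0344
```

```bash
python3 - <<'E'
from h import *
to(35,11.5,.132)
a=save("scene","pics/s4.png")
cv2.imwrite("pics/s4c.png",cv2.resize(a["color"][150:280,200:360,::-1],None,fx=4,fy=4,interpolation=cv2.INTER_CUBIC))
B=cloud(a); st(B,"opening",45,90,-30,25); st(B,"bar",50,90,31,41); st(B,"lane",-60,25,-25,-5)
E
```

```text
t 5.25 box xy [41.2 11.6] z 132.2 F [-3.3 -2.7  5.1] w 34.4
shift [-0.1 -6.2  0.2] turn [-0.    0.02 -0.1 ] q [-0.19  0.63  0.05  1.76 -0.04  0.76  1.52]
opening 38 [10.6 22.9 36.7]
bar 167 [-73.3  -1.2  18. ]
lane 213 [-2.4  0.3  2.7]
```

View pics/s4c.png

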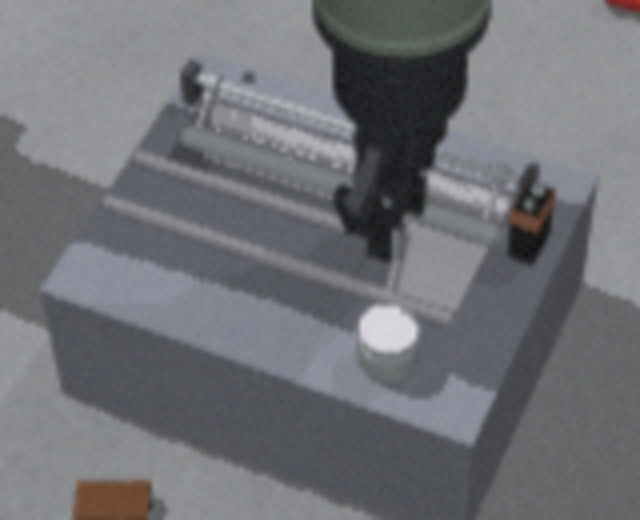

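The lane is empty and the battery is gone past the flap. The tin and the upright battery are undisturbed. Now I'll lift straight up so the flap closes.

Call:
arm_command(
  targets=[
    [0,0,-12,0,0,0],
    [0,0,-15,0,0,0],
    [0,0,-20,0,0,0],
    [0,0,-30,0,0,0],
    [0,0,-40,0,0,0],
    [0,0,-40,0,0,0],
  ],
)

```text
clock: 5.9
position: [0.6003, 0.0365, 0.2956]
tool_rot: [-3.137, -0.002, 1.637]
force: [1.2, 0.0, 0.5]
grip_width: 0.0344
```

Call:
arm_command(
  targets=[
    [40,-10,0,0,0,0],
    [45,-10,0,0,0,0],
    [45,-10,0,0,0,0],
    [45,0,0,0,0,0],
    [45,0,0,0,0,0],
    [30,0,0,0,0,0],
    [0,0,0,0,0,0],
    [0,0,0,0,0,0],
  ],
)

```text
clock: 6.7
position: [0.5515, 0.2955, 0.3149]
tool_rot: [3.128, -0.01, 1.638]
force: [0.3, -0.3, 0.8]
grip_width: 0.0343
```

```bash
python3 - <<'E'
from h import *
to(35,11.5,.132)
a=save("scene","pics/s5.png"); t=save("top","pics/t5.png")
g=lambda x,r:cv2.resize(x["color"][r[0]:r[1],r[2]:r[3],::-1],(400,400),interpolation=cv2.INTER_CUBIC)
cv2.imwrite("pics/s5c.png",np.hstack([g(a,(150,310,190,370)),g(t,(145,270,220,350))]))
for x in (a,t):
    B=cloud(x); st(B,"opening",45,90,-30,25); st(B,"bar",-100,90,33,39); st(B,"lane",-130,25,-25,-5)
E
```

```text
t 6.7 box xy [  7.  275.5] z 314.9 F [ 0.3 -0.3  0.8] w 34.3
shift [-265.9   25.4  180.5] turn [ 0.75 -0.6   0.04] q [-0.59  0.46  0.01  1.53 -0.01  1.14  1.06]
opening 307 [-2.6  0.4  3.2]
bar 437 [-0.5 17.5 43.1]
lane 379 [-2.6  0.4  3.4]
opening 353 [-4.8  0.4  4.4]
bar 169 [38.6 42.2 44.5]
lane 476 [-3.4  0.4  4.7]
```

View pics/s5c.png

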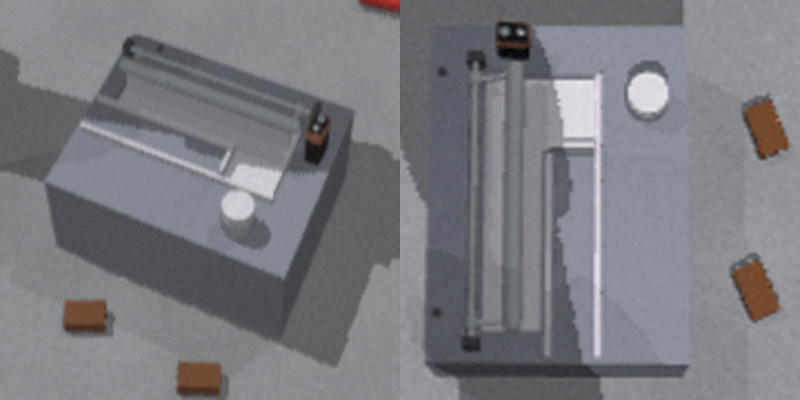

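The flap is shut (opening level at 0 mm, bar top at 42 mm) and the lane is empty. The bystanders are in place and the robot is touching nothing, so I'll hand the job in.

```bash
python3 -c "
from workcell import bot
print(bot.job_done())"
```

```text
the job is handed in; nothing more can be done
None
```

The used battery went into the box. One finger held the bar down to about 10 mm above the deck (roughly 0.9 rad of flap opening). The other finger pushed the battery along the lane and over the sill. I then lifted straight up and the flap sprang shut. The job took 6.7 s of robot time.

- **Flap:** the last pictures show it shut, with the bar top measured at 42 mm and the opening level with the deck.
- **Battery:** the lane is empty and the battery is nowhere on the deck. I could not see inside the box, so that it dropped in is inferred from this.
- **Other objects:** the upright battery, the tin and the brown look-alikes appear unmoved. I did not look again at the other bench items after the push.
- **Forces:** the readings I took during the push stayed around 6 N. The arm was clear of everything at hand-in, and no check failed or disagreed.

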